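# Watch the carousel bearing under a lamp

### The arm

A 6-joint arm with a two-finger parallel gripper is mounted at the origin on the work surface. World frame = base frame: x ahead of the robot, y to its left, z up, the work surface at z = 0. Lengths are in m, angles in rad, forces in N, time in s.
With the tool pointing down it reaches from about 0.35 to 0.925 m from the base axis. Payload 6.4 kg.
Tool frame: the origin (TCP) lies at the very end of the fingers, on their centre line; the grasp point (between the pads) lies 19 mm behind it (env.tcp_to_grasp is the distance from the TCP to the grasp point, in m); z points along the fingers, y is the direction in which the jaws open and shut (so a half turn about z gives the same grasp; the last joint's range is limited). The gripper opens to 94 mm and grips with 3 to 60 N. Pads are 16 mm wide; open, the fingers measure 119 mm over their backs; the gripper's body (75 mm by 177 mm) begins 78 mm behind the grasp point.
Start: joints at [-1.299, 0.245, 1.558, -0, 1.339, -0.174], TCP at [0.28, -0.586, 0.205] pointing down, gripper open.
Joint ranges: [-3.13, 3.13], [-1.02, 2.26], [0.13, 2.54], [-0.95, 4.09], [0.21, 2.88], [-2.74, 2.74]. Speed limits (rad/s): [2.57, 2.57, 3.14, 3.14, 3.14, 3.14].

### API

Orientations are given as a unit quaternion [x, y, z, w].
In Python, from plant import status, capture, env, finder gives the robot as it stands.
- The arm moves only by the tool step_arm, never from a script. Its argument "series" is a list of rows, each a list of 5 numbers: the opening, from 0 (shut) to 1 (fully open), then the shift along the tool's x, y, z in mm, then the turn about the tool's z in rad. In form: [[jaw, x, y, z, yaw], ...]. A call has 1 to 8 rows; each row is the pose to reach, as a shift and turn from the pose measured when the call began, along the tool's axes at that moment; what a row does not reach only later rows make up. A row lasts 1/10 s, in which the tool goes at most 50 mm and 8.59 degrees, less where a joint would pass 70% of its speed; a pose out of reach is approached as far as the arm can. A call with a gripper value outside its range is refused whole. The fingers move at their own pace and stop on an object; "newtons" is the grip in N (left out, the last holds). Time passes only in rows, so rows that repeat a pose let the fingers close. It gives the time, the measured TCP pose, the force and the opening at its end, in the units of the state.
- status.sense(): the state, without advancing time (a new reading comes with each control period).
- capture(name): name is "scene" or "top"; returns a dict with "img" (384x512x3 uint8, red, green, blue), "camera_matrix" (3x3 intrinsics, pixels), "world_from_camera" (4x4, takes a point from camera to world coordinates). Camera axes: x right, y up, looking along -z (the intrinsics and any distortion apply to the point x, -y, -z); pixel columns grow to the right and rows downward; lengths in m; the calibration is good to about 2 mm. A picture is of the moment at which its call begins. There is no depth.
- env.finish_job(): hands the job in, once; it reports no verdict.
Trained networks look in the newest picture that a camera, given by its name, has taken for a name from the list of things; names that differ only in an ending like _2 or _b are one class to them, and where a whole thing is asked for, a point or a joint stands for the part that bears it (a point fixed in the world has none). Each returns a list of dicts, best first, with "score" (0 to 1); they miss things now and then, are a little off and sometimes report something else, mostly with a low value. They report only what shows in the picture. A call takes as long as a camera call. They do not tell look-alikes from the thing itself.
- finder.boxes_of(camera, thing): "position" ([x, y, z] in m, in world coordinates, good to about 4 mm: the middle of the surface that is visible of it).
- finder.mark_of(camera, thing): "position" ([x, y, z] in m, in world coordinates, good to about 4 mm: a listed point, or the origin of a listed thing).
The state is a dict: "t": time; "joint_positions": joint angles; "qd": joint speeds; "joint_torque": joint torques, N m; "ee_pos": TCP position; "tool_rot": TCP orientation; "force": force on the tool from outside, world axes, zero at the start; "torque": the same for the moment, N m; "opening": finger opening in m.
Only numpy, scipy, OpenCV 4.12 (cv2) and the standard library are available. Lean on these libraries where they do the work, as an engineer would, in place of code of your own. Each camera call takes 0.05 s, during which the arm holds its last target. There are 200 camera calls.

### The job

Check the bearing of the empty round carousel tray in the under-sink drawer: take the orange inspection lamp out of its cup and, by pushing the red post, set the tray turning anticlockwise seen from above at an easy pace of about a sixth of a turn per second, then let go of it. While the tray coasts on untouched, travel along with the yellow-ringed window for at least five seconds, keeping the lamp upright with its lens a few centimetres straight above the window. Then stand the lamp back in its cup and let go, leaving the tray to run down by itself; never knock the tray hard, whirl it faster than about a third of a turn per second, topple the lamp, or disturb the jar, spray bottle, wrench and scraper.

Things in the scene. Friction and masses are not known exactly. Their poses are not given: they have to be found in the camera images.
- carousel: Fixed black round foot (170 mm wide, 14 mm high) carrying the turning tray. Origin: centre of the foot's underside, on the vertical turning axis, on the drawer floor (6 mm above the work surface). Tray, grey-green: 281 mm outer diameter, upper face 24 mm above the drawer floor, rim 5 mm thick and 12 mm above that face. Touching the tray counts as touching the carousel.
- tray (a joint): tray angle, rad, grows anticlockwise seen from above, without limit over full turns. Low-friction bearing: inertia about 0.0137 kg m2 (tray 1.3 kg, may differ by 30 percent), viscous drag 0.0006 N m s/rad, dry friction 0.0002 N m: once pushed it coasts, slowing with a time constant of roughly 20 s
- hub (a point): point on the turning axis at the tray's upper face, inside the low steel hub (44 mm wide, 14 mm high above that face). Only hub, rim and post stand up from the tray, which is empty
- post (a point): top centre of the red upright post fixed to the tray: 20 mm diameter, 52 mm high above the tray's upper face, 100 mm from the turning axis. It is the thing to push
- window (a point): centre of the round dark inspection window (34 mm, with a flat yellow ring 48 mm wide around it), flush in the tray's upper face, 100 mm from the turning axis, 1.05 rad clockwise of the post seen from above (so it trails the post when the tray turns anticlockwise)
- lamp: orange inspection lamp, a straight round stick 30 mm in diameter, 150 mm long, 0.12 kg, with black bands at the ends; starts upright in its cup, lens down. Origin: centre of its lower (lens) face; z runs up along the stick
- lens (a point): centre of the lamp's lower face, the lens
- cup: black lamp cup fixed to the drawer: flange 72 mm wide, 6 mm high, round tube 48 mm outer and 40 mm inner diameter, rim 46 mm above the drawer floor. Origin: centre of its underside, on the drawer floor. Stands left or right of the carousel
- cup_in (a point): centre of the cup's inner floor, 6 mm above its underside; the lamp's lens face rests here
- jar: glass jam jar with a red twist cap, 70 mm diameter, 100 mm high, standing on the other side of the carousel from the cup; origin: centre of its underside. Leave alone
- spray: closed purple spray bottle with white head, 72 mm diameter, 195 mm high, standing beyond the carousel; origin: centre of its underside. Leave alone
- wrench: chrome pipe wrench lying on the drawer floor beyond the carousel, 245 mm long along its x, 16 mm high; origin on its underside near the middle of its handle. Leave alone
- scraper: blue plastic scraper lying on the drawer floor beyond the carousel, 170 mm long along its x, 12 mm high; origin on its underside where blade meets handle. Leave alone
Things that resemble listed ones, but are neither listed nor needed, are in the scene too. Leave any grey or white look-alike of the lamp alone.

How it is judged:
By the outcome, as a careful person would: the job done as asked, in the order asked, and still so for the second after the job is handed in, with the robot touching nothing.
It also fails if it takes over 67 s, if anything falls off the work surface, if the arm or the gripper's body presses on something with over 40 N, if the wrist force passes 120 N, or if a joint passes its speed limit or range.

## Working session

There is one attempt and no reset: what is moved stays moved. The work goes in short steps, Python scripts to look and compute and a tool call to move; the robot and the scene stay as the last step left them, time stands still between calls to the robot, and variables do not carry over. Pictures are saved under pics/ and viewed, on a budget of 10 in all, crops included, one or two more only if the job needs it, and the job is handed in when it is done.

Besides the shell and the picture viewer there is one more tool, called after ">>>" as name(argument=value, ...), one argument or row to a line, values as JSON. step_arm: Moves the arm, as the interface text tells. Its arguments: {"type":"object","properties":{"series":{"type":"array"},"newtons":{"type":"number"}},"required":["series"]}

```bash
ls; mkdir -p pics
cat > h.py <<'E'
import numpy as np, cv2
from plant import status, capture, env, finder
def look(cams=("top","scene"),things=(),save=None):
    for c in cams:
        r=capture(c)
        if save: cv2.imwrite(f"pics/{save}_{c}.png",r["img"][:,:,::-1])
        for t in things:
            for d in finder.mark_of(c,t)[:3]: print(c,t,np.round(d["position"],4),round(d["score"],2))
E
python3 - <<'E'
from h import *
for c in("top","scene"):
    r=capture(c); cv2.imwrite(f"pics/a_{c}.png",r["img"][:,:,::-1])
    print(r["camera_matrix"].tolist(),np.round(r["world_from_camera"],3).tolist(),[k for k in r])
    for t in "carousel hub post window lamp lens cup cup_in jar spray wrench scraper".split():
        for d in finder.mark_of(c,t)[:3]: print(c,t,np.round(d["position"],4),round(d["score"],2))
s=status.sense();print(s)
E
```

```text
pics
[[401.52598112339183, 0.0, 261.4068767789994], [0.0, 401.52598112339183, 195.09199041678832], [0.0, 0.0, 1.0]] [[0.029, 0.998, -0.049, 0.463], [-1.0, 0.03, 0.008, -0.026], [0.009, 0.048, 0.999, 1.142], [0.0, 0.0, 0.0, 1.0]] ['img', 'camera_matrix', 'world_from_camera']
top carousel [0.5821 0.0357 0.0077] 0.78
top hub [0.5778 0.033  0.0281] 0.74
top hub [0.5184 0.3034 0.0028] 0.72
top post [0.6655 0.0932 0.0833] 0.58
top window [ 0.6748 -0.0052  0.0309] 0.78
top lamp [ 0.5422 -0.3186  0.0111] 0.79
top lamp [ 0.2833 -0.3537  0.0046] 0.72
top lamp [ 2.732e-01 -2.038e-01  1.000e-04] 0.5
top lens [ 0.2795 -0.3571  0.0025] 0.77
top lens [ 0.5408 -0.3171  0.0135] 0.62
top lens [ 0.5393 -0.319   0.0128] 0.49
top cup [ 0.5379 -0.321   0.0057] 0.57
top cup_in [ 0.5411 -0.3196  0.0115] 0.75
top jar [0.515  0.2983 0.0009] 0.79
top jar [0.7184 0.2311 0.0062] 0.53
top spray [0.7197 0.2319 0.0041] 0.77
top spray [ 0.543  -0.3171  0.0113] 0.68
top wrench [ 0.7721 -0.0218  0.0051] 0.63
top wrench [0.6659 0.0897 0.0835] 0.17
top scraper [ 0.6939 -0.2808  0.0022] 0.81
[[408.1733826291704, 0.0, 254
[... 947 characters left out ...]

{'t': 1.3, 'joint_positions': array([-1.29911838e+00,  2.45092515e-01,  1.55782471e+00, -3.07626772e-05,
        1.33870331e+00, -1.74118081e-01]), 'qd': array([ 2.87605993e-03, -4.71605887e-04, -3.34773222e-04, -1.19511316e-04,
        9.55988754e-04, -8.85589790e-05]), 'joint_torque': array([-6.63482615e-05, -4.15825725e+01, -3.14868629e+01,  6.85340306e-02,
        2.88676308e-02, -8.54378499e-06]), 'ee_pos': array([ 0.28025083, -0.58647743,  0.20544674]), 'tool_rot': array([ 9.75260137e-01,  2.21060318e-01, -1.56308634e-05, -1.31950697e-05]), 'force': array([-0.55231464,  0.73864972,  0.23606642]), 'torque': array([ 0.05370903, -0.07424253, -0.00722062]), 'opening': 0.09429288296992419}
```

View images.

View pics/a_top.png

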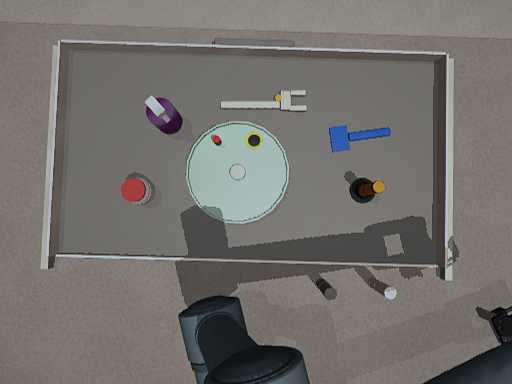

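View pics/a_scene.png

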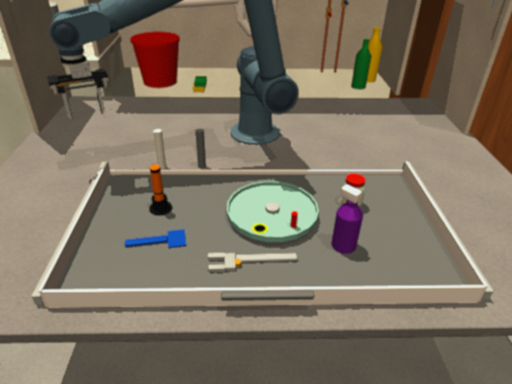

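The top view shows the orange lamp in its cup at (370,188), the tray hub at (237,172), the red post at (216,140) and the window at (254,141). The grey and white look-alikes are at (325,288) and (390,292), outside the drawer. Next I refine the positions with my own triangulation.

```bash
cat >> h.py <<'E'
def ray(r,uv):
    K=r["camera_matrix"];T=r["world_from_camera"]
    d=np.linalg.inv(K)@[uv[0],uv[1],1]; d=T[:3,:3]@[d[0],-d[1],-d[2]]
    return T[:3,3],d/np.linalg.norm(d)
def plane(r,uv,z):
    o,d=ray(r,uv); return o+d*(z-o[2])/d[2]
def tri(A,B):
    (o1,d1),(o2,d2)=A,B; s=np.linalg.lstsq(np.c_[d1,-d2],o2-o1,rcond=None)[0]
    p,q=o1+s[0]*d1,o2+s[1]*d2; return (p+q)/2,np.linalg.norm(p-q)
def mask(r,name):
    h=cv2.cvtColor(r["img"],cv2.COLOR_RGB2HSV)
    lo,hi={"red":((0,170,110),(5,255,255)),"yellow":((25,150,120),(34,255,255)),"orange":((8,150,90),(19,255,255)),"tray":((60,15,120),(95,120,255))}[name]
    m=cv2.inRange(h,np.array(lo),np.array(hi))
    if name=="red": m|=cv2.inRange(h,np.array((175,170,110)),np.array((180,255,255)))
    return m
def blobs(r,name,amin=6):
    n,l,st,c=cv2.connectedComponentsWithStats(mask(r,name))
    return [(st[i].tolist(),np.round(c[i],1).tolist()) for i in range(1,n) if st[i][4]>=amin]
E
python3 - <<'E'
from h import *
R={c:capture(c) for c in("top","scene")}
for c in R:
    for n in("red","yellow","orange"): print(c,n,blobs(R[c],n))
    m=mask(R[c],"tray"); k=max(cv2.findContours(m,0,2)[0],key=cv2.contourArea)
    e=cv2.fitEllipse(cv2.convexHull(k)); print(c,"tray",e,np.round(plane(R[c],e[0],.042),4),np.round(plane(R[c],e[0],.035),4))
E
```

```text
top red [([213, 136, 7, 7, 39], [215.9, 138.9]), ([121, 179, 23, 22, 109], [131.3, 193.0])]
top yellow [([246, 132, 16, 16, 88], [253.5, 139.6])]
top orange [([373, 181, 12, 11, 66], [378.9, 185.0])]
top tray ((237.03631591796875, 171.66708374023438), (102.7540054321289, 103.1230697631836), 60.688629150390625) [0.5794 0.0347 0.042 ] [0.5801 0.0351 0.035 ]
scene red [([131, 32, 48, 56, 1504], [152.8, 54.7]), ([346, 173, 19, 12, 177], [355.2, 178.9]), ([291, 212, 6, 16, 72], [293.6, 219.0])]
scene yellow [([252, 223, 16, 10, 69], [259.4, 228.0])]
scene orange [([321, 0, 10, 71, 149], [325.8, 31.7]), ([335, 0, 11, 71, 133], [339.7, 32.6]), ([422, 0, 32, 98, 644], [437.2, 47.9]), ([470, 13, 42, 127, 1313], [492.6, 81.4]), ([480, 61, 32, 112, 1680], [501.1, 123.6]), ([150, 164, 10, 7, 52], [154.5, 167.1]), ([151, 173, 12, 28, 249], [156.7, 185.6]), ([235, 261, 6, 7, 24], [237.9, 264.2])]
scene tray ((272.2273254394531, 209.2707061767578), (56.57268142700195, 91.63072204589844), 92.51078796386719) [0.5964 0.0344 0.042 ] [0.5873 0.0353 0.035 ]
```

>>> step_arm(
  series=[
    [1,0,0,0,0],
  ],
  newtons=30,
)

```text
t: 1.5
ee_pos: [0.2803, -0.5865, 0.2055]
tool_rot: [0.975, 0.221, -0.0, 0.0]
force: [-0.3, -0.2, -0.4]
opening: 0.094
```

Run:
```python
from h import *
import pickle
R={c:capture(c) for c in("top","scene")}
pickle.dump(R,open("R0.pkl","wb"))
T,S=R["top"],R["scene"]
print("lamptop",tri(ray(T,(378.8,186.3)),ray(S,(154.9,167))),plane(T,(378.8,186.3),.162),plane(S,(154.9,167),.162))
print("ring",tri(ray(T,(253.7,139.7)),ray(S,(259.6,227.8))))
print("ring T/S",plane(T,(253.7,139.7),.03),plane(S,(259.6,227.8),.03))
print("post top",plane(T,(216.5,139.3),.07),plane(S,(294.0,213),.082))
```

```text
lamptop (array([ 0.54126355, -0.31899367,  0.16026461]), np.float64(0.00352043333152139)) [ 0.54125774 -0.3203073   0.162     ] [ 0.54479663 -0.31642916  0.162     ]
ring (array([ 0.67126927, -0.00762051,  0.0316102 ]), np.float64(0.0012265357380237892))
ring T/S [ 0.67154278 -0.00820804  0.03      ] [ 0.66938134 -0.00689035  0.03      ]
post top [0.66202003 0.09110671 0.07      ] [0.66584922 0.09088766 0.082     ]
```

>>> step_arm(
  series=[
    [1,30,-11,0,0],
    [1,75,-28,0,0],
    [1,122,-45,0,0],
    [1,169,-62,0,0],
    [1,216,-80,0,0],
    [1,263,-97,0,0],
    [1,310,-114,0,0],
    [1,340,-125,0,0],
  ],
)

```text
t: 2.4
ee_pos: [0.535, -0.3245, 0.2057]
tool_rot: [0.975, 0.222, 0.0, 0.0]
force: [0.1, -0.5, 0.3]
opening: 0.094
```

>>> step_arm(
  series=[
    [1,0,0,0,0],
  ],
)

```text
t: 2.5
ee_pos: [0.5371, -0.3216, 0.2057]
tool_rot: [0.974, 0.225, 0.001, -0.0]
force: [1.2, -1.3, -0.6]
opening: 0.0936
```

>>> step_arm(
  series=[
    [1,4,-1,15,0],
    [1,5,-1,40,0],
    [1,5,-1,65,0],
    [1,5,-1,90,0],
    [1,5,-1,108,0],
    [1,5,-1,117,0],
    [1,5,-1,117,0],
  ],
)

```text
t: 3.2
ee_pos: [0.5397, -0.3183, 0.0865]
tool_rot: [0.975, 0.224, -0.001, -0.002]
force: [-1.2, 0.0, 0.6]
opening: 0.0936
```

>>> step_arm(
  series=[
    [0.5,0,0,0,0],
    [0.3,0,0,0,0],
    [0.1,0,0,0,0],
    [0.1,0,0,0,0],
    [0.1,0,0,0,0],
    [0.1,0,0,0,0],
  ],
  newtons=30,
)

```text
t: 3.8
ee_pos: [0.5398, -0.3183, 0.0867]
tool_rot: [0.975, 0.224, -0.0, -0.001]
force: [-1.1, -0.5, -1.1]
opening: 0.0498
```

Fingers are still closing; I'll give them a little longer, then lift.

>>> step_arm(
  series=[
    [0.1,0,0,0,0],
    [0.1,0,0,0,0],
    [0.1,0,0,0,0],
    [0.1,0,0,0,0],
    [0.1,0,0,0,0],
  ],
)

```text
t: 4.3
ee_pos: [0.5399, -0.3184, 0.0868]
tool_rot: [0.975, 0.224, -0.0, -0.001]
force: [0.8, -0.1, 0.5]
opening: 0.0298
```

>>> step_arm(
  series=[
    [0.1,0,0,-8,0],
    [0.1,0,0,-25,0],
    [0.1,0,0,-45,0],
    [0.1,0,0,-65,0],
    [0.1,0,0,-85,0],
    [0.1,0,0,-92,0],
    [0.1,0,0,-92,0],
  ],
)

```text
t: 5.0
ee_pos: [0.5408, -0.3193, 0.181]
tool_rot: [0.975, 0.224, 0.001, 0.0]
force: [-0.5, 0.2, -1.1]
opening: 0.0297
```

Run:
```python
from h import *
look(things=("lamp","lens"),save="b")
s=status.sense();print(s["t"],s["ee_pos"],s["tool_rot"],s["opening"])
a,b=[cv2.imread(f"pics/b_{c}.png") for c in("top","scene")]
cv2.imwrite("pics/b.png",np.hstack([cv2.resize(a[80:330,230:480],(400,400)),cv2.resize(b[100:300,80:280],(400,400))]))
```

```text
scene lamp [ 0.2744 -0.2085 -0.0003] 0.89
scene lamp [ 0.5408 -0.3162  0.1066] 0.7
scene lamp [ 0.2797 -0.359  -0.0016] 0.57
scene lens [ 0.5417 -0.3128  0.109 ] 0.74
scene lens [ 0.2743 -0.2058 -0.0025] 0.72
scene lens [ 0.2811 -0.3511 -0.0014] 0.42
5.3 [ 0.5395222  -0.31821365  0.17755679] [ 0.97461119  0.22389066 -0.00102839 -0.00222418] 0.029576171584787238
```

View pics/b.png

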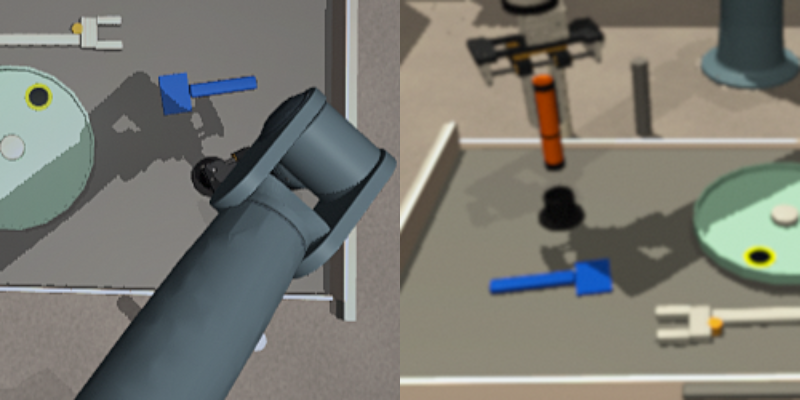

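The crop shows the orange lamp held upright above the black cup at about (550,120), clear of the cup at (560,205). Next I carry it to a spot behind the post.

>>> step_arm(
  series=[
    [0.1,18,-17,0,0],
    [0.1,48,-46,0,0],
    [0.1,80,-77,0,0],
    [0.1,112,-108,0,0],
    [0.1,144,-139,0,0],
    [0.1,178,-172,0,0],
    [0.1,212,-204,0,0],
    [0.1,240,-231,0,0],
  ],
)

```text
t: 6.1
ee_pos: [0.6548, -0.0031, 0.1777]
tool_rot: [0.974, 0.224, -0.001, -0.003]
force: [0.5, -0.4, -1.0]
opening: 0.0298
```

>>> step_arm(
  series=[
    [0.1,0,0,0,0],
  ],
)

```text
t: 6.2
ee_pos: [0.6553, 0.0011, 0.177]
tool_rot: [0.974, 0.227, -0.002, -0.003]
force: [-0.5, 0.0, -1.0]
opening: 0.0297
```

```bash
cat >> h.py <<'E'
C=np.array([.5785,.0335])
def axes():
    s=status.sense(); from scipy.spatial.transform import Rotation as Ro
    return s,Ro.from_quat(s["tool_rot"]).as_matrix()
def rel(P):
    """world TCP points -> tool mm shifts from now"""
    s,M=axes(); return np.round((np.atleast_2d(P)-s["ee_pos"])@M*1000,1)
def circ(deg,z,r=.1):
    a=np.radians(np.atleast_1d(deg)); return np.c_[C[0]+r*np.cos(a),C[1]+r*np.sin(a),np.full(len(a),z)]
E
python3 - <<'E'
from h import *
s,M=axes();print(s["t"],s["ee_pos"],s["tool_rot"],s["joint_positions"])
print(rel(circ([12],.131)))
look(("scene",),("lens","post","window"))
E
```

```text
6.2 [0.65534914 0.00109746 0.17703852] [ 0.97391284  0.22689507 -0.00162005 -0.00312794] [-0.17294677  0.28475756  1.56322985  0.0046614   1.29903684  0.93880638]
[[ 42.4 -38.1  46.2]]
scene lens [0.6561 0.0061 0.103 ] 0.9
scene lens [ 0.2805 -0.3525 -0.0016] 0.75
scene lens [ 0.2772 -0.2027 -0.0034] 0.55
scene post [0.663  0.0905 0.0825] 0.88
scene window [ 0.6745 -0.0037  0.0318] 0.83
scene window [0.5772 0.033  0.0075] 0.46
```

>>> step_arm(
  series=[
    [0.1,14,-13,10,0],
    [0.1,32,-29,26,0],
    [0.1,42,-38,40,0],
    [0.1,42,-38,46,0],
    [0.1,42,-38,46,0],
    [0.1,42,-38,46,0],
  ],
)

```text
t: 7.0
ee_pos: [0.6754, 0.0479, 0.1315]
tool_rot: [0.975, 0.224, -0.002, -0.002]
force: [0.6, 0.1, -0.1]
opening: 0.0297
```

Run:
```python
from h import *
look(things=("lens","post","window"),save="c")
b=cv2.imread("pics/c_scene.png");cv2.imwrite("pics/c.png",cv2.resize(b[110:290,180:380],(800,600),interpolation=2))
s,M=axes();print(s["t"],s["ee_pos"],s["tool_rot"],s["force"])
# push plan: lamp angle profile from now
a0=np.degrees(np.arctan2(*(s["ee_pos"][:2]-C)[::-1]));print("a0",a0)
```

```text
top lens [ 0.2799 -0.3586  0.0019] 0.91
top lens [ 0.2737 -0.2052 -0.0025] 0.49
top post [0.5784 0.0341 0.0262] 0.36
top window [ 0.674  -0.0021  0.0292] 0.98
scene lens [ 0.2739 -0.2059 -0.002 ] 0.77
scene lens [0.6773 0.0502 0.0591] 0.75
scene lens [ 0.6961 -0.2846  0.0109] 0.74
scene post [0.6652 0.0901 0.0816] 0.94
scene window [ 0.5362 -0.3206  0.009 ] 0.51
7.4 [0.67546339 0.04846614 0.13165664] [ 0.97462245  0.22383495 -0.00174107 -0.00244377] [-0.19601929 -0.42677584 -1.14661269]
a0 8.77427137319151
```

View pics/c.png

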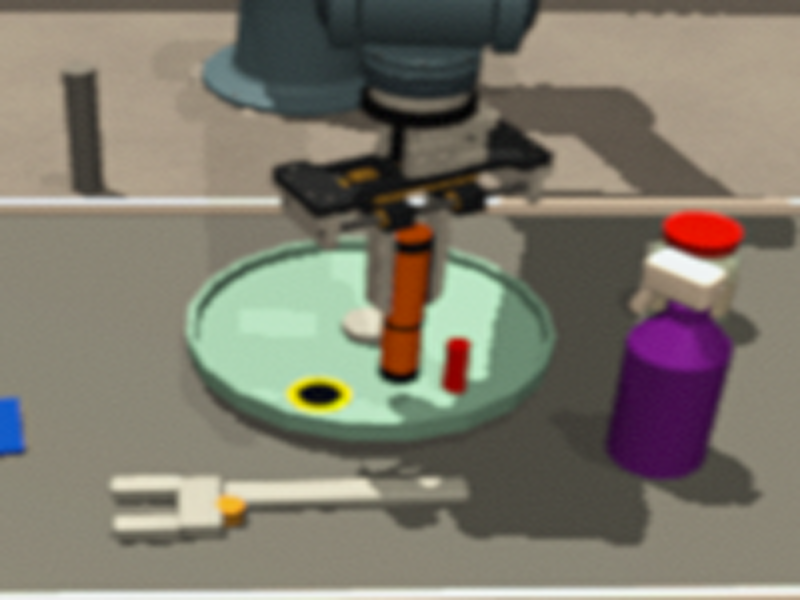

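Run:
```python
from h import *
a=8.8+np.array([1,2.5,4.5,6.5,8,8.5]);print(rel(circ(a,.1315)))
```

```text
[[  2.3  -1.2   0.2]
 [  3.   -3.7   0.2]
 [  3.8  -7.1   0.2]
 [  4.5 -10.5   0.2]
 [  5.  -13.1   0.2]
 [  5.1 -13.9   0.2]]
```

>>> step_arm(
  series=[
    [0.1,2.3,-1.2,0,0],
    [0.1,3,-3.7,0,0],
    [0.1,3.8,-7,0,0],
    [0.1,4.5,-10.5,0,0],
    [0.1,5,-13,0,0],
    [0.1,5,-14,0,0],
  ],
)

```text
t: 8.0
ee_pos: [0.6737, 0.0637, 0.1317]
tool_rot: [0.975, 0.224, -0.002, -0.002]
force: [-0.5, -0.2, -0.7]
opening: 0.0297
```

Run:
```python
from h import *
s,M=axes();d=s["ee_pos"][:2]-C;a0=np.degrees(np.arctan2(d[1],d[0]));print(s["t"],s["ee_pos"],a0,np.hypot(*d))
r=capture("scene");print(blobs(r,"red"),blobs(r,"orange",30)[-3:],blobs(r,"yellow"))
a=a0+np.cumsum([1.2,2,3,4.2,5.2,5.9,6.2,6.2]);print(a);print(rel(circ(a,.1315)))
```

```text
8.0 [0.67369304 0.06370512 0.13167594] 17.604436221981207 0.0998702398605068
[([131, 32, 48, 56, 1712], [153.4, 55.9]), ([346, 174, 20, 13, 199], [355.5, 179.3]), ([291, 212, 6, 16, 80], [293.4, 218.8])] [([470, 14, 42, 159, 3358], [497.3, 105.5]), ([285, 177, 9, 6, 41], [289.2, 179.5]), ([281, 186, 12, 36, 298], [286.6, 203.5])] [([252, 223, 16, 10, 73], [259.3, 227.9])]
[18.80443622 20.80443622 23.80443622 28.00443622 33.20443622 39.10443622
 45.30443622 51.50443622]
[[  0.4  -2.1   0.2]
 [  0.8  -5.6   0.2]
 [  1.1 -10.8   0.3]
 [  1.1 -18.1   0.3]
 [  0.4 -27.2   0.4]
 [ -1.5 -37.3   0.4]
 [ -4.5 -47.7   0.5]
 [ -8.7 -57.7   0.6]]
```

>>> step_arm(
  series=[
    [0.1,0.4,-2,0,0],
    [0.1,0.8,-5.6,0,0],
    [0.1,1.1,-10.8,0,0],
    [0.1,1.1,-18.1,0,0],
    [0.1,0.4,-27.2,0,0],
    [0.1,-1.5,-37.3,0,0],
    [0.1,-4.5,-47.7,0,0],
    [0.1,-8.7,-57.7,0,0],
  ],
)

```text
t: 8.85
ee_pos: [0.6399, 0.1128, 0.1321]
tool_rot: [0.975, 0.224, -0.002, -0.003]
force: [0.1, 0.6, -0.9]
opening: 0.0297
```

>>> step_arm(
  series=[
    [0.1,-2.5,-6,0,0],
    [0.1,-3.5,-8,0,0],
    [0.1,-3.5,-8,0,0],
    [0.1,-3.5,-8,-10,0],
    [0.1,-3.5,-8,-25,0],
    [0.1,-3.5,-8,-40,0],
    [0.1,-3.5,-8,-46,0],
  ],
)

```text
t: 9.55
ee_pos: [0.6352, 0.1181, 0.1817]
tool_rot: [0.975, 0.224, 0.001, -0.002]
force: [-0.1, -0.4, -0.2]
opening: 0.0294
```

```bash
cat > obs.py <<'E'
from h import *
import sys, json, os
t=status.sense()["t"]
for c in sys.argv[1:]:
    t=status.sense()["t"]; r=capture(c); cv2.imwrite(f"pics/o_{c}_{t:.2f}.png",r["img"][:,:,::-1])
    L=[]
    for n,z in(("yellow",.03),("red",.056)):
        for st,ct in blobs(r,n,8):
            p=plane(r,(st[0]+st[2]/2-.5,st[1]+st[3]/2-.5),z); d=p[:2]-C
            if .085<np.hypot(*d)<.118: 
                a=np.degrees(np.arctan2(d[1],d[0]))
                print(c,n,round(t,3),round(a,1),round(np.hypot(*d),4),st)
                open("obs.txt","a").write(f"{t} {a-(60.2 if n=='red' else 0)} {n} {c}\n")
s,M=axes(); print(s["t"],s["ee_pos"],s["tool_rot"])
E
python3 obs.py scene top scene
```

```text
scene yellow 9.55 50.5 0.1021 [292, 218, 15, 9, 58]
top yellow 9.6 48.2 0.0911 [211, 143, 7, 15, 37]
scene yellow 9.65 57.1 0.1023 [294, 216, 15, 9, 60]
scene red 9.65 119.0 0.0993 [297, 186, 3, 15, 20]
9.7 [0.63395618 0.11813329 0.17912328] [ 0.97453689  0.22421216 -0.00100937 -0.00239418]
```

>>> step_arm(
  series=[
    [0.1,-12,3,0,0],
    [0.1,-45,10,0,0],
    [0.1,-85,19,0,0],
    [0.1,-125,27,0,0],
    [0.1,-165,36,0,0],
    [0.1,-186,41,0,0],
  ],
)

```text
t: 10.3
ee_pos: [0.4813, -0.0012, 0.1777]
tool_rot: [0.975, 0.224, -0.002, -0.003]
force: [-0.1, -0.5, -1.7]
opening: 0.0296
```

```bash
python3 obs.py scene scene scene
```

```text
scene red 10.3 155.4 0.1028 [281, 178, 5, 15, 62]
scene red 10.35 158.8 0.1003 [279, 178, 5, 15, 62]
scene red 10.4 160.6 0.0991 [278, 178, 5, 15, 60]
10.45 [ 0.48349626 -0.00049899  0.17855276] [ 0.97476767  0.22320364 -0.00116437 -0.00260265]
```

>>> step_arm(
  series=[
    [0.1,0,0,0,0],
    [0.1,0,0,0,0],
    [0.1,0,0,0,0],
  ],
)

```text
t: 10.75
ee_pos: [0.4839, 0.0, 0.1784]
tool_rot: [0.975, 0.224, -0.001, -0.003]
force: [-0.6, 0.5, -1.1]
opening: 0.0299
```

```bash
python3 obs.py scene top scene
python3 - <<'E'
from h import *
for c in("scene",):
    for n in ("window","post"):
        for d in finder.mark_of(c,n)[:2]:
            p=np.array(d["position"]);e=p[:2]-C;print(n,d["score"],p,np.degrees(np.arctan2(e[1],e[0])))
print(status.sense()["t"])
E
cat obs.txt; ls pics
```

```text
scene red 10.75 -177.5 0.0994 [266, 177, 6, 15, 63]
scene red 10.85 -172.8 0.1002 [264, 177, 5, 15, 60]
10.9 [ 4.83758476e-01 -1.62636133e-04  1.78446639e-01] [ 0.97468339  0.22356971 -0.00128723 -0.00268589]
window 0.92 [0.5191 0.1146 0.0321] 126.22013253920198
post 0.89 [0.4813 0.0189 0.0816] -171.45770490444173
11.0
9.55 50.46359164177985 yellow scene
9.6 48.18513210378133 yellow top
9.65 57.09397082847065 yellow scene
9.65 58.837389211449945 red scene
10.3 95.18119454849021 red scene
10.35 98.59410665839177 red scene
10.4 100.36264569405388 red scene
10.75 -237.69338745514324 red scene
10.85 -232.99757353910314 red scene
a_scene.png
a_top.png
b.png
b_scene.png
b_top.png
c.png
c_scene.png
c_top.png
o_scene_10.30.png
o_scene_10.35.png
o_scene_10.40.png
o_scene_10.75.png
o_scene_10.85.png
o_scene_9.55.png
o_scene_9.65.png
o_top_10.80.png
o_top_9.60.png
```

```bash
cat > plan.py <<'E'
from h import *
import sys
from scipy.optimize import least_squares
D=[l.split() for l in open("obs.txt")]
D=[(float(a),float(b)) for a,b,n,c in D if c=="scene"]
t0=9.5; T=np.array([d[0] for d in D]); A=np.array([d[1] for d in D])
def phi(p,t):
    a,w,k=p; u=np.asarray(t)-t0; f=.84   # deg/s2 dry friction
    return a+(w+f/k)*(1-np.exp(-k*u))/k-f/k*u
def res(p,raw=False):
    e=(A-phi(p,T)+180)%360-180
    return e if raw else np.r_[e,(p[2]-.044)/.01]
p=least_squares(res,[47,60,.044],loss="soft_l1").x
print("fit",np.round(p,3),"res",np.round(res(p,True),1))
ZT=.1315
def target(t,tm0=11.7,tm1=12.6,a0=200.,z0=.1785):
    w=float(phi(p,t)); 
    if t>=tm1: return w,ZT
    u=np.clip((t-tm0)/(tm1-tm0),0,1); H=tm1-tm0
    w1=float(phi(p,tm1)); v=float(phi(p,tm1+.01)-w1)*100
    a=a0*(2*u**3-3*u**2+1)+w1*(3*u**2-2*u**3)+H*v*(u**3-u**2)
    return a, z0+(ZT-z0)*(3*u**2-2*u**3)
if __name__=="__main__":
    s,M=axes(); t=s["t"]; d=s["ee_pos"][:2]-C
    print("t",t,"tcp ang",round(np.degrees(np.arctan2(d[1],d[0]))%360,1),"r",round(np.hypot(*d),4),"z",round(s["ee_pos"][2],4),"window",round(float(phi(p,t))%360,1),"tilt",np.round(s["tool_rot"][2:],4))
    n=int(sys.argv[1]) if len(sys.argv)>1 else 8
    P=[]
    for k in range(1,n+1):
        a,z=target(t+.1*k); P.append(circ(a,z)[0])
    print([[.1,*map(float,q),0] for q in np.round(rel(P))])
E
python3 plan.py
```

```text
fit [4.7994e+01 6.0872e+01 4.3000e-02] res [-0.6  0.   1.8 -0.4  0.1 -1.   0.9 -0.1]
t 11.0 tcp ang 199.6 r 0.1007 z 0.1785 window 135.5 tilt [-0.0013 -0.0027]
[[0.1, 1.0, 1.0, -0.0, 0], [0.1, 1.0, 1.0, -0.0, 0], [0.1, 1.0, 1.0, -0.0, 0], [0.1, 1.0, 1.0, -0.0, 0], [0.1, 1.0, 1.0, -0.0, 0], [0.1, 1.0, 1.0, -0.0, 0], [0.1, 1.0, 1.0, -0.0, 0], [0.1, 1.0, 1.0, 2.0, 0]]
```

>>> step_arm(
  series=[
    [0.1,1,1,0,0],
    [0.1,1,1,0,0],
    [0.1,1,1,0,0],
    [0.1,1,1,0,0],
    [0.1,1,1,0,0],
  ],
)

```text
t: 11.5
ee_pos: [0.485, -0.0008, 0.1785]
tool_rot: [0.975, 0.223, -0.001, -0.003]
force: [-0.9, 0.3, -0.5]
opening: 0.0298
```

```bash
python3 obs.py scene scene; python3 plan.py
```

```text
scene yellow 11.5 166.3 0.0962 [271, 188, 12, 8, 36]
scene red 11.5 -135.2 0.0999 [246, 182, 6, 15, 70]
scene yellow 11.55 169.2 0.0952 [269, 188, 13, 8, 46]
scene red 11.55 -131.5 0.0985 [245, 183, 6, 15, 70]
11.6 [ 0.48498077 -0.00076897  0.17851119] [ 0.97471946  0.22341343 -0.00120555 -0.00263694]
fit [4.7350e+01 6.1925e+01 3.6000e-02] res [ 0.   0.5  2.2 -0.7 -0.3 -1.5 -0.1 -1.2  1.1 -0.6  1.2  0.3]
t 11.6 tcp ang 200.1 r 0.0996 z 0.1785 window 170.8 tilt [-0.0012 -0.0026]
[[0.1, -0.0, -0.0, 0.0, 0], [0.1, -0.0, 0.0, 2.0, 0], [0.1, -1.0, 2.0, 6.0, 0], [0.1, -1.0, 5.0, 12.0, 0], [0.1, -1.0, 9.0, 20.0, 0], [0.1, -1.0, 14.0, 27.0, 0], [0.1, -0.0, 20.0, 35.0, 0], [0.1, 1.0, 27.0, 41.0, 0]]
```

>>> step_arm(
  series=[
    [0.1,0,0,0,0],
    [0.1,0,0,2,0],
    [0.1,-1,2,6,0],
    [0.1,-1,5,12,0],
    [0.1,-1,9,20,0],
    [0.1,-1,14,27,0],
    [0.1,0,20,35,0],
    [0.1,1,27,41,0],
  ],
)

```text
t: 12.4
ee_pos: [0.4974, -0.0249, 0.1362]
tool_rot: [0.975, 0.223, -0.002, -0.003]
force: [-0.1, -1.2, -0.7]
opening: 0.0299
```

```bash
python3 obs.py scene; python3 plan.py
```

```text
scene yellow 12.4 -143.6 0.0988 [246, 191, 13, 7, 36]
scene red 12.4 -83.2 0.0985 [238, 197, 5, 16, 74]
12.45 [ 0.49744142 -0.02549783  0.13553896] [ 0.97479952  0.22305395 -0.00211388 -0.0028907 ]
fit [4.7410e+01 6.1233e+01 2.1000e-02] res [-0.   0.5  2.3 -0.5 -0.1 -1.3  0.  -1.1  0.6 -1.   0.7 -0.2  0.2  0.4]
t 12.45 tcp ang 216.0 r 0.1003 z 0.1355 window 218.9 tilt [-0.0021 -0.0029]
[[0.1, 4.0, 14.0, 4.0, 0], [0.1, 7.0, 23.0, 4.0, 0], [0.1, 12.0, 32.0, 4.0, 0], [0.1, 17.0, 40.0, 4.0, 0], [0.1, 23.0, 47.0, 4.0, 0], [0.1, 29.0, 54.0, 4.0, 0], [0.1, 36.0, 60.0, 4.0, 0], [0.1, 44.0, 66.0, 4.0, 0]]
```

>>> step_arm(
  series=[
    [0.1,4,14,4,0],
    [0.1,7,23,4,0],
    [0.1,12,32,4,0],
    [0.1,17,40,4,0],
    [0.1,23,47,4,0],
    [0.1,29,54,4,0],
    [0.1,36,60,4,0],
    [0.1,44,66,4,0],
  ],
)

```text
t: 13.25
ee_pos: [0.5665, -0.0659, 0.131]
tool_rot: [0.975, 0.223, -0.002, -0.003]
force: [-0.0, 0.3, -0.8]
opening: 0.0298
```

```bash
python3 obs.py scene; python3 plan.py
```

```text
scene yellow 13.25 -97.7 0.1114 [233, 202, 7, 9, 25]
scene yellow 13.25 -105.2 0.0866 [242, 202, 6, 6, 16]
scene red 13.25 -37.0 0.0996 [251, 211, 5, 16, 79]
13.3 [ 0.56775514 -0.06628959  0.13125843] [ 0.97481761  0.22298498 -0.00139091 -0.00252849]
fit [4.7356e+01 6.1411e+01 2.4000e-02] res [ 0.   0.6  2.3 -0.6 -0.1 -1.3 -0.  -1.2  0.6 -1.1  0.7 -0.2  0.3  0.6
  0.2 -7.2  0.8]
t 13.3 tcp ang 263.9 r 0.1004 z 0.1313 window 264.7 tilt [-0.0014 -0.0025]
[[0.1, 10.0, 5.0, -0.0, 0], [0.1, 18.0, 8.0, -0.0, 0], [0.1, 27.0, 11.0, -0.0, 0], [0.1, 36.0, 13.0, -0.0, 0], [0.1, 45.0, 14.0, -0.0, 0], [0.1, 54.0, 15.0, -0.0, 0], [0.1, 63.0, 14.0, -0.0, 0], [0.1, 72.0, 13.0, -0.0, 0]]
```

>>> step_arm(
  series=[
    [0.1,10,5,0,0],
    [0.1,18,8,0,0],
    [0.1,27,11,0,0],
    [0.1,36,13,0,0],
    [0.1,45,14,0,0],
    [0.1,54,15,0,0],
    [0.1,63,14,0,0],
    [0.1,72,13,0,0],
  ],
)

```text
t: 14.1
ee_pos: [0.6388, -0.0462, 0.131]
tool_rot: [0.975, 0.223, -0.001, -0.003]
force: [0.7, 0.1, -0.8]
opening: 0.0296
```

```bash
sed -i '/^13.25.*yellow/d' obs.txt; sed -i 's/if .085</if (n=="red" or st[2]>=12) and .085</' obs.py; python3 plan.py; sed -n 1,3p obs.txt
```

```text
fit [4.7463e+01 6.1067e+01 1.9000e-02] res [-0.   0.5  2.2 -0.5 -0.1 -1.3  0.1 -1.1  0.6 -1.   0.7 -0.2  0.1  0.3
  0.1]
t 14.1 tcp ang 307.1 r 0.0999 z 0.131 window 307.8 tilt [-0.0015 -0.0026]
[[0.1, 10.0, -2.0, -0.0, 0], [0.1, 18.0, -6.0, -0.0, 0], [0.1, 27.0, -9.0, -0.0, 0], [0.1, 34.0, -14.0, -0.0, 0], [0.1, 42.0, -19.0, -0.0, 0], [0.1, 49.0, -25.0, -0.0, 0], [0.1, 55.0, -31.0, -0.0, 0], [0.1, 60.0, -38.0, -0.0, 0]]
9.55 50.46359164177985 yellow scene
9.6 48.18513210378133 yellow top
9.65 57.09397082847065 yellow scene
```

>>> step_arm(
  series=[
    [0.1,10,-2,0,0],
    [0.1,18,-6,0,0],
    [0.1,27,-9,0,0],
    [0.1,34,-14,0,0],
    [0.1,42,-19,0,0],
    [0.1,49,-25,0,0],
    [0.1,55,-31,0,0],
    [0.1,60,-38,0,0],
  ],
)

```text
t: 14.9
ee_pos: [0.6765, 0.0148, 0.1311]
tool_rot: [0.975, 0.223, -0.001, -0.003]
force: [-0.9, -0.7, -0.2]
opening: 0.0298
```

```bash
python3 obs.py scene; python3 plan.py
```

```text
scene red 14.9 45.7 0.1018 [295, 209, 7, 16, 80]
14.95 [0.67650306 0.01608584 0.13110635] [ 0.97468706  0.22355008 -0.00135655 -0.00294099]
fit [4.7144e+01 6.1843e+01 2.7000e-02] res [ 0.2  0.7  2.4 -0.6 -0.2 -1.4 -0.2 -1.3  0.4 -1.2  0.5 -0.4  0.3  0.5
  1.  -0.3]
t 14.95 tcp ang 349.9 r 0.0995 z 0.1311 window 348.3 tilt [-0.0014 -0.0029]
[[0.1, 4.0, -4.0, -0.0, 0], [0.1, 8.0, -12.0, -0.0, 0], [0.1, 12.0, -20.0, -0.0, 0], [0.1, 14.0, -27.0, -0.0, 0], [0.1, 17.0, -35.0, -0.0, 0], [0.1, 18.0, -44.0, -0.0, 0], [0.1, 19.0, -52.0, -0.0, 0], [0.1, 19.0, -60.0, -0.0, 0]]
```

>>> step_arm(
  series=[
    [0.1,4,-4,0,0],
    [0.1,8,-12,0,0],
    [0.1,12,-20,0,0],
    [0.1,14,-27,0,0],
    [0.1,17,-35,0,0],
    [0.1,18,-44,0,0],
    [0.1,19,-52,0,0],
    [0.1,19,-60,0,0],
  ],
)

```text
t: 15.75
ee_pos: [0.6672, 0.0791, 0.1315]
tool_rot: [0.975, 0.224, -0.001, -0.003]
force: [0.7, -0.0, 0.1]
opening: 0.0296
```

```bash
python3 obs.py scene; python3 plan.py
python3 - <<'E'
import cv2,numpy as np,glob
f=["pics/o_scene_14.90.png"]+[g for g in glob.glob("pics/o_scene_15.*")]
cv2.imwrite("pics/d.png",np.hstack([cv2.resize(cv2.imread(g)[130:260,200:330],(400,400),interpolation=2) for g in f]))
E
```

```text
scene yellow 15.75 25.0 0.1019 [281, 223, 15, 11, 57]
scene red 15.75 85.8 0.1038 [303, 196, 6, 16, 67]
15.8 [0.66660218 0.08011329 0.13140479] [ 0.97457112  0.22404829 -0.00158293 -0.00331488]
fit [4.6985e+01 6.2135e+01 3.0000e-02] res [ 0.4  0.8  2.6 -0.7 -0.2 -1.5 -0.3 -1.4  0.3 -1.3  0.4 -0.5  0.2  0.5
  1.2  0.4 -0.6  0. ]
t 15.8 tcp ang 27.9 r 0.0997 z 0.1314 window 28.0 tilt [-0.0016 -0.0033]
[[0.1, -0.0, -8.0, -0.0, 0], [0.1, -2.0, -16.0, 0.0, 0], [0.1, -4.0, -24.0, 0.0, 0], [0.1, -6.0, -32.0, 0.0, 0], [0.1, -9.0, -39.0, 0.0, 0], [0.1, -13.0, -46.0, 0.0, 0], [0.1, -17.0, -53.0, 0.0, 0], [0.1, -22.0, -59.0, 0.0, 0]]
```

View pics/d.png

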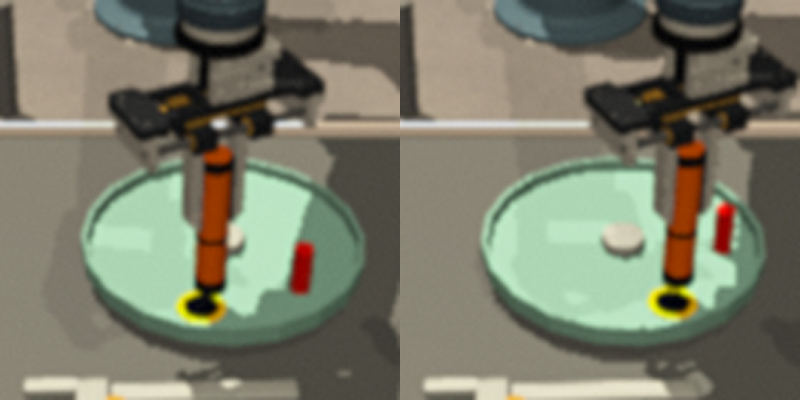

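The picture shows the lens just above the yellow-ringed window, at (207,290) over (201,305) on the left and (678,280) over (673,301) on the right. The lamp is upright, so I keep tracking.

>>> step_arm(
  series=[
    [0.1,0,-8,0,0],
    [0.1,-2,-16,0,0],
    [0.1,-4,-24,0,0],
    [0.1,-6,-32,0,0],
    [0.1,-9,-39,0,0],
    [0.1,-13,-46,0,0],
    [0.1,-17,-53,0,0],
    [0.1,-22,-59,0,0],
  ],
)

```text
t: 16.6
ee_pos: [0.6204, 0.124, 0.1319]
tool_rot: [0.975, 0.224, -0.002, -0.003]
force: [0.1, 0.6, -1.8]
opening: 0.0297
```

```bash
python3 plan.py
```

```text
fit [4.6985e+01 6.2135e+01 3.0000e-02] res [ 0.4  0.8  2.6 -0.7 -0.2 -1.5 -0.3 -1.4  0.3 -1.3  0.4 -0.5  0.2  0.5
  1.2  0.4 -0.6  0. ]
t 16.6 tcp ang 65.1 r 0.0997 z 0.1319 window 64.5 tilt [-0.0016 -0.0033]
[[0.1, -4.0, -5.0, 0.0, 0], [0.1, -10.0, -11.0, 0.0, 0], [0.1, -16.0, -16.0, 0.0, 0], [0.1, -22.0, -20.0, 1.0, 0], [0.1, -28.0, -24.0, 1.0, 0], [0.1, -35.0, -28.0, 1.0, 0], [0.1, -42.0, -31.0, 1.0, 0], [0.1, -49.0, -33.0, 1.0, 0]]
```

>>> step_arm(
  series=[
    [0.1,-4,-5,0,0],
    [0.1,-10,-11,0,0],
    [0.1,-16,-16,0,0],
    [0.1,-22,-20,0,0],
    [0.1,-28,-24,0,0],
    [0.1,-35,-28,1,0],
    [0.1,-42,-31,1,0],
    [0.1,-49,-33,1,0],
  ],
)

```text
t: 17.4
ee_pos: [0.5612, 0.1322, 0.1311]
tool_rot: [0.975, 0.224, -0.002, -0.003]
force: [-1.0, 0.1, -1.2]
opening: 0.0299
```

```bash
python3 obs.py scene; python3 plan.py
```

```text
scene yellow 17.4 99.5 0.1009 [296, 201, 14, 10, 50]
scene red 17.4 157.1 0.1015 [280, 178, 5, 15, 66]
17.45 [0.56039286 0.13213167 0.13100058] [ 0.97453988  0.22417883 -0.00213186 -0.00336524]
fit [4.6799e+01 6.2374e+01 3.1000e-02] res [ 0.5  1.   2.7 -0.6 -0.2 -1.4 -0.3 -1.5  0.2 -1.4  0.3 -0.6  0.1  0.4
  1.1  0.6 -0.3  0.4  0.6 -2. ]
t 17.45 tcp ang 100.4 r 0.1003 z 0.131 window 101.0 tilt [-0.0021 -0.0034]
[[0.1, -8.0, -2.0, -0.0, 0], [0.1, -16.0, -3.0, -0.0, 0], [0.1, -23.0, -3.0, -0.0, 0], [0.1, -30.0, -3.0, -0.0, 0], [0.1, -38.0, -3.0, -0.0, 0], [0.1, -45.0, -2.0, -0.0, 0], [0.1, -52.0, -0.0, -0.0, 0], [0.1, -59.0, 2.0, -0.0, 0]]
```

>>> step_arm(
  series=[
    [0.1,-8,-2,0,0],
    [0.1,-16,-3,0,0],
    [0.1,-23,-3,0,0],
    [0.1,-30,-3,0,0],
    [0.1,-38,-3,0,0],
    [0.1,-45,-2,0,0],
    [0.1,-52,0,0,0],
    [0.1,-59,2,0,0],
  ],
)

```text
t: 18.25
ee_pos: [0.5078, 0.1041, 0.1312]
tool_rot: [0.975, 0.224, -0.002, -0.003]
force: [0.3, 0.5, -1.6]
opening: 0.0302
```

```bash
python3 obs.py scene; python3 plan.py
```

```text
scene yellow 18.25 133.9 0.102 [286, 191, 14, 10, 46]
scene red 18.25 -167.3 0.1019 [261, 177, 5, 15, 64]
18.3 [0.50714287 0.10366045 0.13098825] [ 0.97458195  0.22399303 -0.00254923 -0.00326229]
fit [4.6601e+01 6.2600e+01 3.3000e-02] res [ 0.7  1.1  2.9 -0.6 -0.2 -1.4 -0.3 -1.5  0.1 -1.5  0.2 -0.7 -0.   0.3
  1.   0.6 -0.1  0.6  1.2 -1.4  0.3 -1.1]
t 18.3 tcp ang 135.5 r 0.1001 z 0.131 window 135.6 tilt [-0.0025 -0.0033]
[[0.1, -7.0, 3.0, -0.0, 0], [0.1, -13.0, 6.0, -0.0, 0], [0.1, -19.0, 9.0, -0.0, 0], [0.1, -25.0, 13.0, -0.0, 0], [0.1, -30.0, 17.0, -0.0, 0], [0.1, -35.0, 22.0, -1.0, 0], [0.1, -40.0, 27.0, -1.0, 0], [0.1, -45.0, 32.0, -1.0, 0]]
```

>>> step_arm(
  series=[
    [0.1,-7,3,0,0],
    [0.1,-13,6,0,0],
    [0.1,-19,9,0,0],
    [0.1,-25,13,0,0],
    [0.1,-30,17,0,0],
    [0.1,-35,22,-1,0],
    [0.1,-40,27,-1,0],
    [0.1,-45,32,-1,0],
  ],
)

```text
t: 19.1
ee_pos: [0.4805, 0.0546, 0.132]
tool_rot: [0.975, 0.224, -0.002, -0.003]
force: [-0.4, 0.1, -1.0]
opening: 0.0296
```

```bash
python3 plan.py
```

```text
fit [4.6601e+01 6.2600e+01 3.3000e-02] res [ 0.7  1.1  2.9 -0.6 -0.2 -1.4 -0.3 -1.5  0.1 -1.5  0.2 -0.7 -0.   0.3
  1.   0.6 -0.1  0.6  1.2 -1.4  0.3 -1.1]
t 19.1 tcp ang 167.8 r 0.1002 z 0.132 window 167.3 tilt [-0.0025 -0.0032]
[[0.1, -3.0, 5.0, 0.0, 0], [0.1, -7.0, 10.0, 0.0, 0], [0.1, -10.0, 16.0, 0.0, 0], [0.1, -13.0, 22.0, 0.0, 0], [0.1, -15.0, 28.0, 0.0, 0], [0.1, -17.0, 35.0, 0.0, 0], [0.1, -19.0, 41.0, 0.0, 0], [0.1, -20.0, 48.0, 0.0, 0]]
```

>>> step_arm(
  series=[
    [0.1,-3,5,0,0],
    [0.1,-7,10,0,0],
    [0.1,-10,16,0,0],
    [0.1,-13,22,0,0],
    [0.1,-15,28,0,0],
    [0.1,-17,35,0,0],
    [0.1,-19,41,0,0],
    [0.1,-20,48,0,0],
  ],
)

```text
t: 19.9
ee_pos: [0.4836, 0.0022, 0.1317]
tool_rot: [0.975, 0.224, -0.002, -0.003]
force: [-0.6, 0.7, -0.5]
opening: 0.0296
```

>>> step_arm(
  series=[
    [0.1,0,6,-6,0],
    [0.1,0,10,-18,0],
    [0.1,0,12,-33,0],
    [0.1,0,12,-47,0],
    [0.1,0,12,-52,0],
  ],
)

```text
t: 20.4
ee_pos: [0.4905, -0.0092, 0.1862]
tool_rot: [0.975, 0.224, -0.001, -0.002]
force: [0.9, -0.1, -1.1]
opening: 0.0299
```

Run:
```python
from h import *
s=status.sense();print(s["t"],s["ee_pos"],s["tool_rot"]);print(rel([.5405,-.3185,.182]))
```

```text
20.4 [ 0.49045851 -0.00919475  0.18623239] [ 9.74578960e-01  2.24030785e-01 -7.07972642e-04 -2.35741297e-03]
[[-90.  300.1   2.8]]
```

>>> step_arm(
  series=[
    [0.1,-6,20,0,0],
    [0.1,-18,60,0,0],
    [0.1,-31,104,0,0],
    [0.1,-44,148,0,0],
    [0.1,-57,192,0,0],
    [0.1,-70,235,0,0],
    [0.1,-82,275,0,0],
    [0.1,-90,298,2,0],
  ],
)

```text
t: 21.2
ee_pos: [0.5398, -0.3196, 0.1831]
tool_rot: [0.975, 0.223, -0.001, -0.002]
force: [-0.1, 0.2, -1.1]
opening: 0.0298
```

>>> step_arm(
  series=[
    [0.1,0,0,0,0],
    [0.1,0,0,0,0],
  ],
)

```text
t: 21.4
ee_pos: [0.5396, -0.3194, 0.1828]
tool_rot: [0.975, 0.223, -0.001, -0.002]
force: [0.7, 0.0, -2.2]
opening: 0.0298
```

Run:
```python
from h import *
look(("scene",),("lens","lamp","cup"),save="e")
r=capture("scene");print(blobs(r,"orange",30)[-3:])
s=status.sense();print(s["t"],s["ee_pos"],s["tool_rot"]);print(rel([.5403,-.3185,.135]),rel([.5403,-.3185,.0875]))
b=cv2.imread("pics/e_scene.png");cv2.imwrite("pics/e.png",cv2.resize(b[120:240,90:210],(600,600),interpolation=2))
```

```text
scene lens [ 0.5429 -0.3116  0.1105] 0.79
scene lens [ 0.2764 -0.2059  0.0003] 0.72
scene lens [ 0.2813 -0.3519 -0.0017] 0.68
scene lamp [ 0.5406 -0.3185  0.1095] 0.94
scene lamp [ 0.2747 -0.2064 -0.0031] 0.77
scene lamp [ 0.2788 -0.3586 -0.    ] 0.53
scene cup [ 0.5406 -0.3177  0.003 ] 0.89
scene cup [0.5201 0.3046 0.0079] 0.3
scene cup [ 0.6508 -0.0423  0.0825] 0.27
[([470, 13, 42, 160, 3339], [497.3, 105.5]), ([146, 136, 10, 5, 43], [150.4, 138.0]), ([147, 144, 14, 36, 317], [153.8, 161.5])]
21.65 [ 0.53993531 -0.3182735   0.18330871] [ 9.74610876e-01  2.23896827e-01 -4.74752025e-04 -1.90400777e-03]
[[ 0.2  0.6 48.3]] [[ 0.2  0.7 95.8]]
```

View pics/e.png

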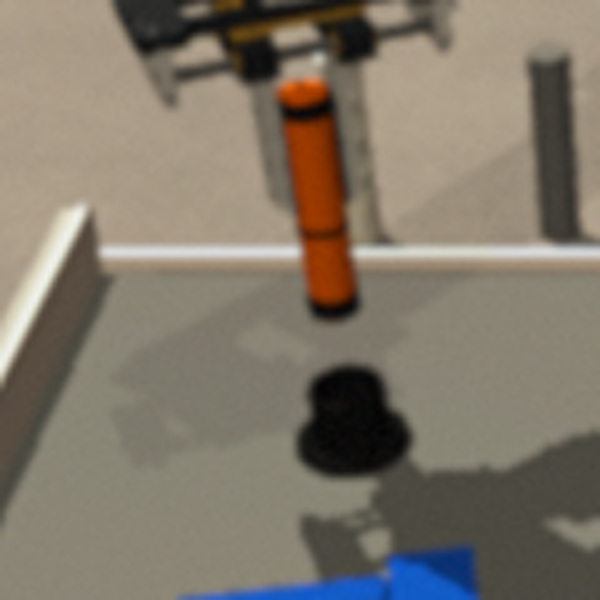

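The lamp hangs upright, lens at (332,305), in line with the cup mouth at (345,385). Next I lower it.

>>> step_arm(
  series=[
    [0.1,0,1,12,0],
    [0.1,0,1,30,0],
    [0.1,0,1,44,0],
    [0.1,0,1,52,0],
    [0.1,0,1,58,0],
    [0.1,0,1,64,0],
    [0.1,0,1,70,0],
    [0.1,0,1,74,0],
  ],
)

```text
t: 22.45
ee_pos: [0.5403, -0.319, 0.109]
tool_rot: [0.975, 0.224, -0.0, -0.002]
force: [-0.5, 1.2, -1.6]
opening: 0.0294
```

Run:
```python
from h import *
s=status.sense();print(s["t"],s["ee_pos"],s["tool_rot"],s["force"]);print(rel([.5400,-.3185,.0872]))
```

```text
22.45 [ 0.54027153 -0.31898672  0.10902851] [ 9.74619064e-01  2.23861611e-01 -4.44777316e-04 -1.86023115e-03] [-0.54546513  1.18872701 -1.56135759]
[[-0.  -0.5 21.8]]
```

>>> step_arm(
  series=[
    [0.1,0,0,5,0],
    [0.1,0,0,10,0],
    [0.1,0,0,14,0],
    [0.1,0,0,17,0],
    [0.1,0,0,19,0],
    [0.1,0,0,20.5,0],
    [0.1,0,0,21,0],
    [0.1,0,0,21,0],
  ],
)

```text
t: 23.25
ee_pos: [0.5403, -0.319, 0.0881]
tool_rot: [0.975, 0.224, -0.0, -0.002]
force: [0.8, 0.1, -0.7]
opening: 0.0294
```

Run:
```python
from h import *
s=status.sense();print(s["t"],s["ee_pos"],s["force"])
```

```text
23.25 [ 0.5402701  -0.31895851  0.08806888] [ 0.81996954  0.13094335 -0.65705121]
```

>>> step_arm(
  series=[
    [0.1,0,0,0.8,0],
    [0.1,0,0,1.3,0],
    [0.1,0,0,1.3,0],
    [0.4,0,0,1.3,0],
    [0.6,0,0,1.3,0],
    [0.8,0,0,1.3,0],
    [1,0,0,1.3,0],
    [1,0,0,1.3,0],
  ],
)

```text
t: 24.05
ee_pos: [0.5403, -0.319, 0.0868]
tool_rot: [0.975, 0.224, -0.0, -0.002]
force: [0.9, 1.3, 0.9]
opening: 0.0662
```

>>> step_arm(
  series=[
    [1,0,0,0,0],
    [1,0,0,0,0],
    [1,0,0,0,0],
    [1,0,0,0,0],
    [1,0,0,0,0],
  ],
)

```text
t: 24.55
ee_pos: [0.5403, -0.319, 0.0868]
tool_rot: [0.975, 0.224, -0.0, -0.002]
force: [-0.4, -0.6, -0.2]
opening: 0.0936
```

>>> step_arm(
  series=[
    [1,0,0,-8,0],
    [1,0,0,-30,0],
    [1,0,0,-60,0],
    [1,0,0,-95,0],
    [1,0,0,-130,0],
    [1,0,0,-150,0],
    [1,0,0,-155,0],
  ],
)

```text
t: 25.25
ee_pos: [0.5418, -0.3205, 0.2461]
tool_rot: [0.975, 0.224, 0.002, 0.001]
force: [-0.3, -0.0, -0.7]
opening: 0.0937
```

Run:
```python
from h import *
look(("scene",),"lamp post jar spray wrench scraper".split(),save="f")
r=capture("scene");print(blobs(r,"orange",30)[-3:])
s=status.sense();print(s["t"],s["ee_pos"],s["force"])
```

```text
scene lamp [ 0.2797 -0.3569 -0.001 ] 0.79
scene lamp [ 0.2744 -0.2069 -0.0006] 0.76
scene lamp [ 0.5437 -0.3169  0.0106] 0.56
scene post [0.6123 0.1252 0.0822] 0.78
scene post [0.5795 0.0302 0.0295] 0.49
scene jar [0.5225 0.3044 0.0066] 0.75
scene spray [0.719  0.2291 0.0047] 0.94
scene wrench [ 0.7761 -0.0227  0.003 ] 0.61
scene scraper [ 0.6931 -0.2856  0.0083] 0.73
scene scraper [0.7214 0.2303 0.0046] 0.16
[([470, 13, 42, 160, 3291], [497.3, 105.5]), ([150, 164, 10, 7, 53], [154.5, 167.1]), ([151, 173, 13, 28, 245], [156.9, 185.8])]
25.65 [ 0.54003596 -0.319048    0.24027173] [-0.35252928  0.97280757  0.16552968]
```

View pics/f_scene.png

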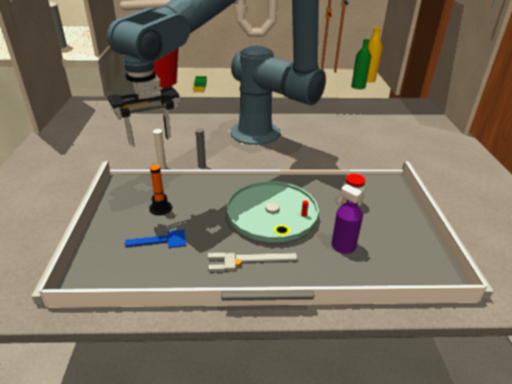

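The lamp stands in its cup at (157,188), and its orange pixels match the starting picture. The tray still turns with nothing touching it (post at (305,208)), and the jar, spray bottle, wrench and scraper have not moved. I hand in now.

```bash
python3 -c "
from plant import env; print(env.finish_job())"
```

```text
the job is handed in; nothing more can be done
None
```

The job is done and handed in at about 25.7 s of the 67 s allowed; no verdict was reported.

- **Push:** I took the orange lamp out of its cup and pushed the red post with the side of the held lamp. The fitted release speed was about 62°/s, a sixth of a turn per second, and I then lifted clear.
- **Following:** The lens stayed about 26 mm above the window from about t = 12.5 to 19.9 s, roughly 7 s. At the checks it was mostly within 1° (2 mm) of the fitted window position. The worst were about 3° (5 mm) as I joined and 1.6° (about 3 mm) at one camera stop.
- **Return:** I stood the lamp back in its cup, let go and raised the open gripper clear.

**Last checks:** The final picture shows the lamp upright at its starting pixels and the tray still turning by itself. The jar, spray bottle, wrench and scraper are where they were, within the networks' few millimetres. Measured forces stayed around 2 N.

**Disagreements:** The networks' low-score second guesses were wrong, and they also listed the grey and white look-alikes as lamps. One top-camera reading of the window, partly hidden, was about 6° off. I dropped it, along with two partly hidden window readings from the scene camera. The speed decay fitted somewhat slower than the nominal 20 s time constant.

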